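Load the analyser's feed rack in reverse order

ROBOT

A 7-joint arm with a two-finger parallel gripper is mounted at the origin on the work surface. World frame = base frame: x ahead of the robot, y to its left, z up, the work surface at z = 0. Lengths are in m, angles in rad, forces in N, time in s.
With the tool pointing down it reaches from about 0.4 to 0.85 m from the base axis. Payload 4.5 kg.
Tool frame: the origin (TCP) lies between the finger pads; the fingertips stand 19 mm ahead of it and the grasp point (between the pads) is the TCP (r.tips_ahead is the distance from the TCP to the fingertips, in m); z points along the fingers, y is the line along which they close (so a half turn about z gives the same grasp; the last joint's range is limited). The gripper opens to 88 mm and grips with 3 to 60 N. Pads are 18 mm wide; open, the fingers measure 123 mm over their backs; the gripper's body (75 mm by 187 mm) begins 45 mm behind the grasp point.
Start: joints at [1.159, 0.689, -0.195, 1.565, 0.157, 0.902, -0.215], TCP at [0.27, -0.564, 0.258] pointing down, gripper open.
Joint ranges: [-3.01, 3.01], [-0.46, 2.08], [-1.47, 1.51], [0.13, 2.56], [-1, 4.14], [0.04, 2.09], [-2.66, 2.66]. Speed limits (rad/s): [2.57, 2.57, 3.14, 3.14, 3.14, 3.14, 3.14].

INTERFACE

Orientations are given as a unit quaternion [x, y, z, w].
In Python, from plant import r, cams, models gives the robot as it stands. The module is installed in compiled form; this text tells all that it offers.
- The arm moves only by the tool jog_arm, never from a script. Its arguments are lists of equal length, an entry for each row: "turn": the turn, a rotation vector about the tool's x, y, z in rad, a list of three; "translation": the shift along the tool's x, y, z in m, a list of three; "grip": the closure, from 0 (fully open) to 1 (shut). In form: {"turn": [[ax, ay, az], ...], "translation": [[tx, ty, tz], ...], "grip": [grip, ...]}. A call has 1 to 20 rows; each row is the pose to reach, as a shift and turn from the pose commanded when the call began, along the tool's axes at that moment; what a row does not reach only later rows make up. A row lasts 1/8 s, in which the tool goes at most 62.5 mm and 10.7 degrees, less where a joint would pass 70% of its speed; a pose out of reach is approached as far as the arm can. A call with a gripper value outside its range is refused whole. The fingers move at their own pace and stop on an object; "force" is the grip in N (left out, the last holds). Time passes only in rows, so rows that repeat a pose let the fingers close. It gives the time, the measured TCP pose, the force, the opening and the grip force at its end, in the units of the state.
- r.get_state(): the state, without advancing time (a new reading comes with each control period).
- cams.snapshot(name): name is "scene" or "side" or "wrist"; returns the picture (384x512x3 uint8, red, green, blue); there is no depth.
- cams.camera_params(name): a dict with "fx", "fy", "cx", "cy" (pixels), "eye" and "orientation" of the camera in the world. Camera axes: x right, y up, looking along -z (the intrinsics and any distortion apply to the point x, -y, -z); pixel columns grow to the right and rows downward; lengths in m; the calibration is good to about 2 mm. A picture is of the moment at which its call begins: read the wrist's pose just before it. camera_params takes no time and is no camera call; for the wrist camera it gives the pose at the moment of the call.
- r.finish_job(): hands the job in; it is judged then, once.
Trained networks look in the newest picture that a camera, given by its name, has taken for a name from the list of things; names that differ only in an ending like _2 or _b are one class to them, and where a whole thing is asked for, a point or a joint stands for the part that bears it (a point fixed in the world has none). Each returns a list of dicts, best first, with "p" (0 to 1); they miss things now and then, are a little off and sometimes report something else, mostly with a low value. They report only what shows in the picture. A call takes as long as a camera call. They do not tell look-alikes from the thing itself.
- models.find_in(camera, name): "position" ([x, y, z] in m, in world coordinates, good to about 4 mm: the middle of the surface that is visible of it).
- models.masks_of(camera, name): "pixels" (384x512 bool, what is visible of it).
- models.place_of(camera, name): "position" ([x, y, z] in m, in world coordinates, good to about 4 mm: a listed point, or the origin of a listed thing).
The state is a dict: "clock": time; "q": joint angles; "qd": joint speeds; "joint_torque": joint torques, N m; "tool_pos": TCP position; "eef_rot": TCP orientation; "contact_force": force on the tool from outside, world axes, zero at the start; "moment": the same for the moment, N m; "opening": opening from 0.0 (shut) to 1.0 (fully open); "finger_force": force on a finger pad.
Only numpy, scipy, OpenCV 4.12 (cv2) and the standard library are available. Lean on these libraries where they do the work, as an engineer would, in place of code of your own. Each camera call takes 0.05 s, during which the arm holds its last target. There are 200 camera calls.

TASK

Move the four sample bottles from the wooden prep rack into the grey feed rack, one per pocket, in reverse order: the bottle nearest the prep rack's yellow end goes into the feed rack's pocket farthest from its yellow end, the next one into the next pocket, and so on, so that the one farthest from the yellow end finishes nearest the feed rack's yellow end. Set each bottle down gently, without dropping it, so that it stands upright on the floor of its pocket, and let go of it. The coloured tags on the prep rack show where each bottle stood.

Things in the scene. Friction and masses are not known exactly. Their poses are not given: they have to be found in the camera images.
- bottle_blue: loose sample bottle with a blue lid and a blue band near its foot; round, white body 38 mm across and 60 mm tall, lid 36 mm across on top, 85 mm tall in all, 60 to 130 g. Origin at the centre of its underside, z up along its axis. Stands in a pocket of the prep rack at the start; grip the white body 45 to 55 mm above its underside.
- bottle_red: loose sample bottle with a red lid and a red band near its foot; round, white body 38 mm across and 60 mm tall, lid 36 mm across on top, 85 mm tall in all, 60 to 130 g. Origin at the centre of its underside, z up along its axis. Stands in a pocket of the prep rack at the start; grip the white body 45 to 55 mm above its underside.
- bottle_green: loose sample bottle with a green lid and a green band near its foot; round, white body 38 mm across and 60 mm tall, lid 36 mm across on top, 85 mm tall in all, 60 to 130 g. Origin at the centre of its underside, z up along its axis. Stands in a pocket of the prep rack at the start; grip the white body 45 to 55 mm above its underside.
- bottle_black: loose sample bottle with a black lid and a black band near its foot; round, white body 38 mm across and 60 mm tall, lid 36 mm across on top, 85 mm tall in all, 60 to 130 g. Origin at the centre of its underside, z up along its axis. Stands in a pocket of the prep rack at the start; grip the white body 45 to 55 mm above its underside.
- tag_blue: fixed blue tag, a tile 18 x 44 x 4 mm on the prep rack's ledge, beside the pocket in which the bottle with the blue lid stood at the start; it stays there. Origin at the centre of its underside; axes parallel to the prep rack's; the pocket's centre lies 47 mm from it along +x.
- tag_red: fixed red tag, a tile 18 x 44 x 4 mm on the prep rack's ledge, beside the pocket in which the bottle with the red lid stood at the start; it stays there. Origin at the centre of its underside; axes parallel to the prep rack's; the pocket's centre lies 47 mm from it along +x.
- tag_green: fixed green tag, a tile 18 x 44 x 4 mm on the prep rack's ledge, beside the pocket in which the bottle with the green lid stood at the start; it stays there. Origin at the centre of its underside; axes parallel to the prep rack's; the pocket's centre lies 47 mm from it along +x.
- tag_black: fixed black tag, a tile 18 x 44 x 4 mm on the prep rack's ledge, beside the pocket in which the bottle with the black lid stood at the start; it stays there. Origin at the centre of its underside; axes parallel to the prep rack's; the pocket's centre lies 47 mm from it along +x.
- prep_rack: prep rack: pale wood 70 x 265 mm tray, 22 mm high, with four open square pockets in a row along its y axis, 60 x 60 mm inside, 5 mm walls, 5 mm floor; fixed to the table, turned any way. Origin at the centre of its underside; pocket centres at x = 0, y = -97.5, -32.5, +32.5 and +97.5 mm, pocket floor at z = 5 mm. A yellow block (18 mm thick, 26 mm high) closes its +y end. A ledge 24 mm wide and 10 mm high along its -x side carries the four tags.
- feed_rack: feed rack: grey metal 70 x 265 mm tray, 22 mm high, with four open square pockets in a row along its y axis, 60 x 60 mm inside, 5 mm walls, 5 mm floor; fixed to the table, turned any way. Origin at the centre of its underside; pocket centres at x = 0, y = -97.5, -32.5, +32.5 and +97.5 mm, pocket floor at z = 5 mm. A yellow block (18 mm thick, 26 mm high) closes its +y end. No ledge and no tags; empty at the start. Each bottle takes one pocket, with 11 mm to spare all round.
Not all that is in view belongs to the job. What is shaped like the bottle_blue but purple or turquoise is not meant. Leave any pink look-alike of the bottle_black alone.

How it is judged:
At the end, for the whole second after the job is handed in: Each bottle stands in the feed rack's pocket that mirrors its tag's place (prep rack y becomes feed rack -y), within 15 mm of the pocket's centre along x and along y, its underside within 4 mm of the pocket floor, upright within 0.1 rad, slower than 0.02 m/s and not held (((y of tag_blue in the frame of prep_rack between -0.1175 and -0.0775 m and y of bottle_blue in the frame of feed_rack between 0.0825 and 0.1125 m) or (y of tag_blue in the frame of prep_rack between -0.0525 and -0.0125 m and y of bottle_blue in the frame of feed_rack between 0.0175 and 0.0475 m) or (y of tag_blue in the frame of prep_rack between 0.0125 and 0.0525 m and y of bottle_blue in the frame of feed_rack between -0.0475 and -0.0175 m) or (y of tag_blue in the frame of prep_rack between 0.0775 and 0.1175 m and y of bottle_blue in the frame of feed_rack between -0.1125 and -0.0825 m)) and x of bottle_blue in the frame of feed_rack between -0.015 and 0.015 m and z of bottle_blue in the frame of feed_rack between 0.001 and 0.009 m and angle between each of bottle_blue, bottle_red, bottle_green, bottle_black's own z axis and vertical below 0.1 rad and linear speed of each of bottle_blue, bottle_red, bottle_green, bottle_black below 0.02 m/s and contact force between each of bottle_blue, bottle_red, bottle_green, bottle_black and the fingers below 0.1 N and ((y of tag_red in the frame of prep_rack between -0.1175 and -0.0775 m and y of bottle_red in the frame of feed_rack between 0.0825 and 0.1125 m) or (y of tag_red in the frame of prep_rack between -0.0525 and -0.0125 m and y of bottle_red in the frame of feed_rack between 0.0175 and 0.0475 m) or (y of tag_red in the frame of prep_rack between 0.0125 and 0.0525 m and y of bottle_red in the frame of feed_rack between -0.0475 and -0.0175 m) or (y of tag_red in the frame of prep_rack between 0.0775 and 0.1175 m and y of bottle_red in the frame of feed_rack between -0.1125 and -0.0825 m)) and x of bottle_red in the frame of feed_rack between -0.015 and 0.015 m and z of bottle_red in the frame of feed_rack between 0.001 and 0.009 m and ((y of tag_green in the frame of prep_rack between -0.1175 and -0.0775 m and y of bottle_green in the frame of feed_rack between 0.0825 and 0.1125 m) or (y of tag_green in the frame of prep_rack between -0.0525 and -0.0125 m and y of bottle_green in the frame of feed_rack between 0.0175 and 0.0475 m) or (y of tag_green in the frame of prep_rack between 0.0125 and 0.0525 m and y of bottle_green in the frame of feed_rack between -0.0475 and -0.0175 m) or (y of tag_green in the frame of prep_rack between 0.0775 and 0.1175 m and y of bottle_green in the frame of feed_rack between -0.1125 and -0.0825 m)) and x of bottle_green in the frame of feed_rack between -0.015 and 0.015 m and z of bottle_green in the frame of feed_rack between 0.001 and 0.009 m and ((y of tag_black in the frame of prep_rack between -0.1175 and -0.0775 m and y of bottle_black in the frame of feed_rack between 0.0825 and 0.1125 m) or (y of tag_black in the frame of prep_rack between -0.0525 and -0.0125 m and y of bottle_black in the frame of feed_rack between 0.0175 and 0.0475 m) or (y of tag_black in the frame of prep_rack between 0.0125 and 0.0525 m and y of bottle_black in the frame of feed_rack between -0.0475 and -0.0175 m) or (y of tag_black in the frame of prep_rack between 0.0775 and 0.1175 m and y of bottle_black in the frame of feed_rack between -0.1125 and -0.0825 m)) and x of bottle_black in the frame of feed_rack between -0.015 and 0.015 m and z of bottle_black in the frame of feed_rack between 0.001 and 0.009 m); the robot touches nothing.
It fails at once if a bottle is tipped over (angle between any of bottle_blue, bottle_red, bottle_green, bottle_black's own z axis and vertical above 0.7 rad).
It fails at once if a bottle is dropped or knocked: untouched by the fingers, less than 50 mm above the table and moving faster than 0.7 m/s ((contact force between bottle_blue and the fingers below 0.05 N and linear speed of bottle_blue above 0.7 m/s and height (world z) of bottle_blue below 0.05 m) or (contact force between bottle_red and the fingers below 0.05 N and linear speed of bottle_red above 0.7 m/s and height (world z) of bottle_red below 0.05 m) or (contact force between bottle_green and the fingers below 0.05 N and linear speed of bottle_green above 0.7 m/s and height (world z) of bottle_green below 0.05 m) or (contact force between bottle_black and the fingers below 0.05 N and linear speed of bottle_black above 0.7 m/s and height (world z) of bottle_black below 0.05 m)).
It also fails if it takes over 102 s, if anything falls off the work surface, if the arm or the gripper's body presses on something with over 40 N, if the wrist force passes 120 N, or if a joint passes its speed limit or range.

## Working session

There is one attempt and no reset: what is moved stays moved. The work goes in short steps, Python scripts to look and compute and a tool call to move; the robot and the scene stay as the last step left them, time stands still between calls to the robot, and variables do not carry over. Pictures are saved under pics/ and viewed, at most 14 in all, crops included, and the job is handed in when it is done.

Besides the shell and the picture viewer there is one more tool, called after "Call:" as name(argument=value, ...), one argument or row to a line, values as JSON. jog_arm: Moves the arm, as the interface text tells. Its arguments: {"type":"object","properties":{"turn":{"type":"array"},"translation":{"type":"array"},"grip":{"type":"array"},"force":{"type":"number"}},"required":["turn","translation","grip"]}

```bash
mkdir -p pics; cat > h.py <<'E'
import numpy as np, cv2
from plant import r, cams, models
from scipy.spatial.transform import Rotation as R
def snap(c,fn):
    im=cams.snapshot(c); cv2.imwrite('pics/'+fn,im[:,:,::-1]); return im
E
python3 - <<'E'
from h import *
np.set_printoptions(precision=4,suppress=True)
s=r.get_state(); print(s['clock'],s['tool_pos'],s['eef_rot'],s['opening'])
a=snap('scene','a.png'); 
N=['bottle_blue','bottle_red','bottle_green','bottle_black','tag_blue','tag_red','tag_green','tag_black','prep_rack','feed_rack']
for n in N: print(n,[(np.round(d['position'],3).tolist(),round(d['p'],2)) for d in models.place_of('scene',n)[:4]])
b=snap('side','b.png')
for n in N: print(n,[(np.round(d['position'],3).tolist(),round(d['p'],2)) for d in models.place_of('side',n)[:4]])
for c in('scene','side'):print(cams.camera_params(c))
print(r.get_state()['clock'])
E
```

```text
0.0 [ 0.2692 -0.5634  0.2569] [ 0.9752  0.2211 -0.0003 -0.0009] 1.0032348023498041
bottle_blue [([0.583, -0.36, 0.001], 0.9), ([0.54, -0.412, -0.002], 0.9), ([0.606, -0.266, 0.005], 0.84)]
bottle_red [([0.449, -0.146, 0.004], 0.54)]
bottle_green [([0.502, -0.173, 0.0], 0.73)]
bottle_black [([0.56, -0.22, 0.005], 0.76), ([0.47, -0.352, 0.005], 0.57)]
tag_blue [([0.636, -0.214, 0.012], 0.66)]
tag_red [([0.481, -0.1, 0.008], 0.52)]
tag_green [([0.531, -0.144, 0.011], 0.68)]
tag_black [([0.585, -0.179, 0.009], 0.59), ([0.533, -0.144, 0.011], 0.26)]
prep_rack [([0.528, -0.197, -0.004], 0.87)]
feed_rack [([0.569, 0.196, -0.005], 0.61)]
bottle_blue [([0.538, -0.41, 0.005], 0.92), ([0.61, -0.26, 0.006], 0.64), ([0.578, -0.359, 0.004], 0.56)]
bottle_red [([0.454, -0.148, 0.006], 0.75)]
bottle_green [([0.504, -0.171, 0.008], 0.76)]
bottle_black [([0.561, -0.219, 0.004], 0.89), ([0.468, -0.357, 0.001], 0.81)]
tag_blue [([0.634, -0.214, 0.01], 0.4)]
tag_red [([0.48, -0.104, 0.006], 0.67)]
tag_green [([0.533, -0.138, 0.008], 0.57), ([0.561, -0.215, 0.005], 0.5)]
tag_black [([0.583, -0.181, 0.008], 0.59)]
prep_rack []
feed_rack [([0.568, 0.195, 0.002], 0.7)]
{'fx': 432.6516199226741, 'fy': 432.6516199226741, 'cx': 256.273504099178, 'cy': 186.85945998402914, 'eye': array([ 1.0267, -0.576 ,  0.7603]), 'orientation': array([0.358 , 0.1465, 0.3309, 0.8607])}
{'fx': 463.3543894623668, 'fy': 463.3543894623668, 'cx': 248.15698200966307, 'cy': 192.96463145002656, 'eye': array([0.2395, 0.697 , 0.6262]), 'orientation': array([-0.0844,  0.4535,  0.8724, -0.1618])}
1.1
```

View pics/a.png

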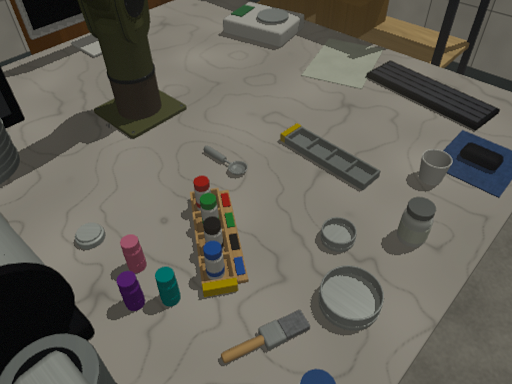

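View pics/b.png

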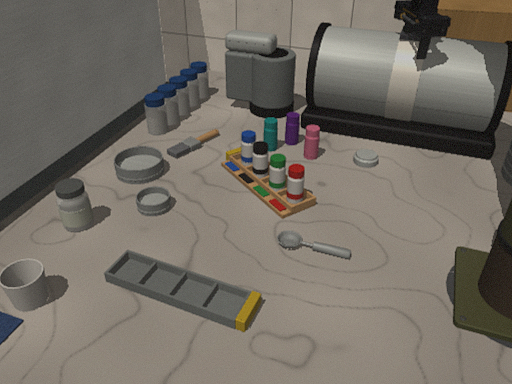

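Scene view: prep rack with its yellow end at (220,285). From that end the lids run blue (213,248), black (211,226), green (208,203), red (202,186), and the tags match. The look-alikes, purple (130,290), turquoise (167,286) and pink (133,253), stand outside the rack and are left alone. The feed rack runs from its yellow end (290,131) to (370,180). Next I fit both rack poses and take the enlarged crop.

```bash
cat >> h.py <<'E'
def proj(cp,P):
    p=R.from_quat(cp['orientation']).inv().apply(np.atleast_2d(P)-cp['eye'])
    return np.c_[cp['cx']+cp['fx']*p[:,0]/-p[:,2], cp['cy']+cp['fy']*p[:,1]/p[:,2]]
def l2w(pose,P):
    P=np.atleast_2d(P).astype(float);c,s=np.cos(pose[2]),np.sin(pose[2])
    return np.c_[pose[0]+c*P[:,0]-s*P[:,1],pose[1]+s*P[:,0]+c*P[:,1],P[:,2]]
E
cat > fit.py <<'E'
from h import *
from scipy.optimize import minimize
np.set_printoptions(precision=4,suppress=True)
ims={c:cv2.imread('pics/'+f) for c,f in(('scene','a.png'),('side','b.png'))}
B={k:np.array(v) for k,v in dict(blue=[.608,-.263],black=[.5605,-.2195],green=[.503,-.172],red=[.4515,-.147]).items()}
T=dict(blue=[.635,-.214],black=[.584,-.180],green=[.532,-.141],red=[.4805,-.102])
# prep rack: rigid fit on tags (weight) and pockets (bottles may be off centre)
ys=dict(blue=.0975,black=.0325,green=-.0325,red=-.0975)
src=[];dst=[]
for k in ys: src+= [[-.047,ys[k],0],[0,ys[k],0]]; dst+=[T[k],B[k]]
src=np.array(src);dst=np.array(dst)
f=lambda p:np.sum((l2w(p,src)[:,:2]-dst)**2)*1e4
pr=min((minimize(f,[.53,-.2,t],method='Nelder-Mead') for t in(-3,-1.5,0,1.5)),key=lambda m:m.fun)
print('prep',pr.x,'res mm',1e3*(l2w(pr.x,src)[:,:2]-dst))
box=np.array([[x,y,z] for x in(-.035,.035) for y in(-.1325,.1325) for z in(0,.022)])
ybox=np.array([[x,y,z] for x in(-.035,.035) for y in(.1325,.1505) for z in(0,.026)])
M={}
for c in ims:
    cams.snapshot(c); m=models.masks_of(c,'feed_rack'); M[c]=m[0]['pixels'].astype(np.uint8); print(c,m[0]['p'],M[c].sum())
CP={c:cams.camera_params(c) for c in ims}
def sil(c,p):
    o=np.zeros((384,512),np.uint8)
    for b in(box,ybox): cv2.fillConvexPoly(o,cv2.convexHull((proj(CP[c],l2w(p,b))*16).astype(np.int32)),1,shift=4)
    return o
def cost(p):
    return -sum((sil(c,p)&M[c]).sum()/(sil(c,p)|M[c]).sum() for c in ims)
best=None
for t in np.arange(0,6.28,.3):
    m=minimize(cost,[.569,.196,t],method='Nelder-Mead',options=dict(initial_simplex=[[.569,.196,t],[.58,.196,t],[.569,.207,t],[.569,.196,t+.3]]))
    if best is None or m.fun<best.fun: best=m
print('feed',best.x,best.fun)
for c in ims:
    o=ims[c]
    for p in(pr.x,best.x):
        for b in(box,ybox):
            h=cv2.convexHull(proj(CP[c],l2w(p,b)).astype(np.int32)); cv2.polylines(o,[h],True,(255,0,255),1)
a=cv2.resize(ims['scene'][120:300,110:390],None,fx=2.5,fy=2.5)
cv2.imwrite('pics/c.png',a[:, :700])
b=cv2.resize(ims['side'][110:335,95:335],None,fx=2.5,fy=2.5); cv2.imwrite('pics/d.png',b)
E
python3 fit.py
```

```text
prep [ 0.5304 -0.1988 -2.2019] res mm [[ 1.8961 -4.3691]
 [ 1.1632  6.685 ]
 [ 0.4178 -0.0151]
 [-3.8151  1.539 ]
 [-0.0605 -0.6611]
 [ 1.2066 -7.607 ]
 [-1.0388 -1.3071]
 [ 0.2283  5.747 ]]
scene 0.76 2422
side 0.96 5994
feed [0.5702 0.1957 1.5123] -1.9065393230962584
```

View pics/c.png

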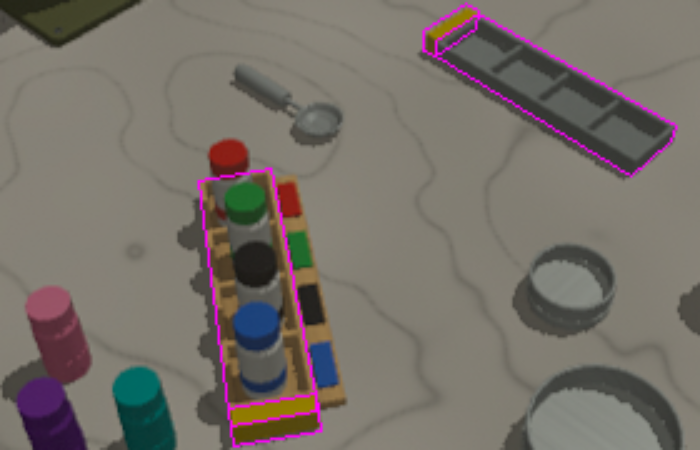

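View pics/d.png

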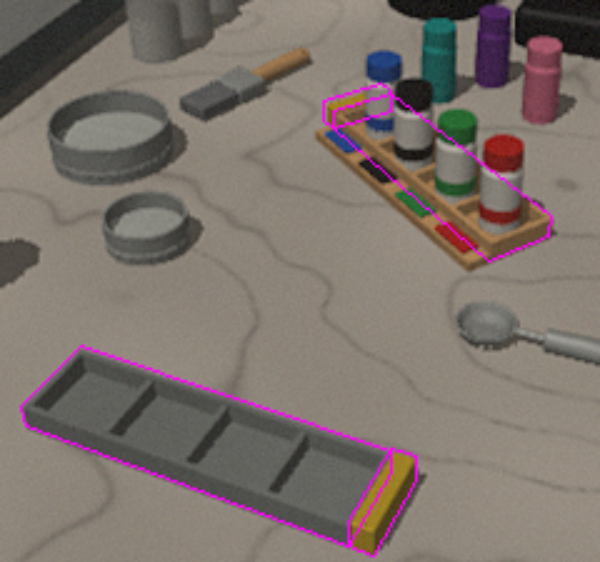

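Both crops confirm it: the four bottles in the rack have white bodies with blue, black, green and red lids. The purple, turquoise and pink ones stand outside. The feed rack fit is tight, with its yellow end toward the base, and the prep fit is good to about 5 mm. Now I work out the first approach.

```bash
cat >> h.py <<'E'
FEED=np.array([.5702,.1957,1.5123]); PREPYAW=-2.2019
def go(*targets):
    """targets: (x,y,z,angle of tool y in world) -> tool-frame shift and turn from now"""
    s=r.get_state(); R0=R.from_quat(s['eef_rot']); print('t',round(s['clock'],2),'tcp',np.round(s['tool_pos'],4),'open',round(s['opening'],3),'yang',round(float(np.arctan2(*R0.as_matrix()[[1,0],1])),3))
    for x,y,z,a in targets:
        Y=np.array([np.cos(a),np.sin(a),0]);Z=np.array([0,0,-1.]);Rt=R.from_matrix(np.c_[np.cross(Y,Z),Y,Z])
        print('T',np.round(R0.inv().apply(np.array([x,y,z])-s['tool_pos']),4).tolist(),'turn',np.round((R0.inv()*Rt).as_rotvec(),4).tolist())
E
python3 - <<'E'
from h import *
go((.604,-.26,.20,PREPYAW),(.608,-.263,.055,PREPYAW))
for y in(-.0975,-.0325,.0325,.0975): print(l2w(FEED,[0,y,0]).round(4))
E
```

```text
t 1.3 tcp [ 0.2695 -0.5639  0.2577] open 1.005 yang -1.125
T [0.4329, -0.13, 0.0577] turn [0.0001, -0.0, 1.0769]
T [0.4352, -0.1256, 0.2027] turn [0.0001, -0.0, 1.0769]
[[0.6675 0.19   0.    ]]
[[0.6026 0.1938 0.    ]]
[[0.5378 0.1976 0.    ]]
[[0.4729 0.2014 0.    ]]
```

Call:
jog_arm(
  turn=[
    [0,0,0.18],
    [0,0,0.36],
    [0,0,0.54],
    [0,0,0.72],
    [0,0,0.9],
    [0,0,1.077],
    [0,0,1.077],
    [0,0,1.077],
    [0,0,1.077],
    [0,0,1.077],
  ],
  translation=[
    [0.05,-0.015,0],
    [0.105,-0.03,0],
    [0.16,-0.05,0.01],
    [0.22,-0.065,0.02],
    [0.275,-0.08,0.03],
    [0.33,-0.1,0.04],
    [0.385,-0.115,0.05],
    [0.425,-0.128,0.058],
    [0.433,-0.13,0.058],
    [0.433,-0.13,0.058],
  ],
  grip=[0,0,0,0,0,0,0,0,0,0],
)

```text
clock: 2.55
tool_pos: [0.604, -0.2603, 0.1998]
eef_rot: [0.951, -0.31, -0.0, 0.0]
contact_force: [-0.4, -0.8, 0.6]
opening: 1.002
finger_force: 0.0
```

```bash
python3 - <<'E'
from h import *
snap('wrist','w1.png')
for n in['bottle_blue','bottle_black','bottle_green','bottle_red','tag_blue','tag_black','prep_rack']: print(n,[(np.round(d['position'],3).tolist(),round(d['p'],2)) for d in models.place_of('wrist',n)[:3]])
go((.608,-.263,.055,PREPYAW))
E
```

```text
bottle_blue [([0.583, -0.363, -0.0], 0.93), ([0.543, -0.413, 0.004], 0.83), ([0.608, -0.257, 0.003], 0.81)]
bottle_black [([0.468, -0.358, -0.002], 0.63), ([0.561, -0.213, 0.006], 0.55)]
bottle_green [([0.498, -0.171, 0.006], 0.86), ([0.606, -0.262, 0.004], 0.52)]
bottle_red [([0.634, -0.216, 0.01], 0.45)]
tag_blue [([0.632, -0.217, 0.011], 0.97), ([0.56, -0.214, 0.005], 0.16)]
tag_black [([0.581, -0.177, 0.008], 0.69)]
prep_rack []
t 2.95 tcp [ 0.6037 -0.2608  0.2   ] open 0.997 yang -2.203
T [0.0048, -0.0008, 0.145] turn [0.0002, -0.0003, -0.0014]
```

View pics/w1.png

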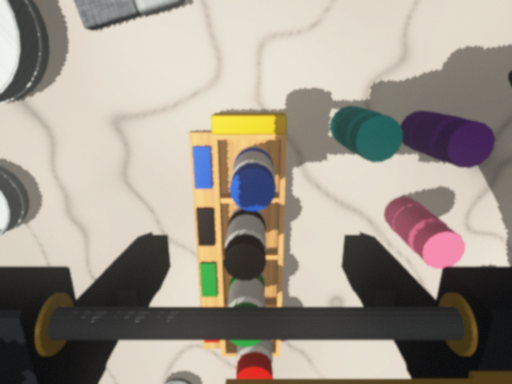

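Wrist view: blue lid at (253,187) in the pocket next to the yellow block (250,124), with the row aligned to the image's vertical. The look-alikes are well to the right. Descending on blue.

Call:
jog_arm(
  turn=[
    [0,0,0],
    [0,0,0],
    [0,0,0],
    [0,0,0],
    [0,0,0],
    [0,0,0],
    [0,0,0],
    [0,0,0],
    [0,0,0],
    [0,0,0],
    [0,0,0],
    [0,0,0],
    [0,0,0],
    [0,0,0],
    [0,0,0],
  ],
  translation=[
    [0.003,-0.003,0.03],
    [0.003,-0.003,0.08],
    [0.003,-0.003,0.12],
    [0.003,-0.003,0.14],
    [0.003,-0.003,0.145],
    [0.003,-0.003,0.145],
    [0.003,-0.003,0.145],
    [0.003,-0.003,0.145],
    [0.003,-0.003,0.145],
    [0.003,-0.003,0.145],
    [0.003,-0.003,0.145],
    [0.003,-0.003,0.145],
    [0.003,-0.003,0.14],
    [0.003,-0.003,0.125],
    [0.003,-0.003,0.115],
  ],
  grip=[0,0,0,0,0,0,1,1,1,1,1,1,1,1,1],
  force=20,
)

```text
clock: 4.82
tool_pos: [0.6089, -0.2596, 0.0863]
eef_rot: [0.951, -0.31, 0.001, 0.0]
contact_force: [-0.3, -0.5, -0.7]
opening: 0.422
finger_force: 20.0
```

```bash
python3 - <<'E'
from h import *
a=-2.2019+.3
p=l2w(FEED,[0,-.0975,0])[0]
go((.6037,-.2608,.18,PREPYAW),(p[0],p[1],.17,FEED[2]-np.pi),(p[0],p[1],.057,FEED[2]-np.pi))
E
```

```text
t 4.83 tcp [ 0.6089 -0.2596  0.0863] open 0.422 yang -2.202
T [-0.0033, 0.004, -0.0937] turn [-0.0003, -0.0017, -0.0001]
T [-0.2178, -0.3976, -0.084] turn [0.0002, -0.0017, -0.5727]
T [-0.218, -0.3976, 0.029] turn [0.0002, -0.0017, -0.5727]
```

Blue is gripped: 0.422 open is about 37 mm, at 20 N. Next I lift it and carry it to the hover above the far feed pocket.

Call:
jog_arm(
  turn=[
    [0,0,0],
    [0,0,0],
    [0,0,-0.05],
    [0,0,-0.12],
    [0,0,-0.2],
    [0,0,-0.28],
    [0,0,-0.36],
    [0,0,-0.44],
    [0,0,-0.52],
    [0,0,-0.573],
    [0,0,-0.573],
    [0,0,-0.573],
    [0,0,-0.573],
    [0,0,-0.573],
  ],
  translation=[
    [0,0,-0.04],
    [0,0,-0.08],
    [-0.01,-0.02,-0.1],
    [-0.035,-0.06,-0.1],
    [-0.06,-0.11,-0.1],
    [-0.085,-0.155,-0.1],
    [-0.11,-0.2,-0.1],
    [-0.135,-0.25,-0.1],
    [-0.165,-0.3,-0.1],
    [-0.19,-0.35,-0.1],
    [-0.208,-0.38,-0.09],
    [-0.216,-0.395,-0.085],
    [-0.218,-0.398,-0.085],
    [-0.218,-0.398,-0.085],
  ],
  grip=[1,1,1,1,1,1,1,1,1,1,1,1,1,1],
)

```text
clock: 6.58
tool_pos: [0.6674, 0.1888, 0.1699]
eef_rot: [1.0, -0.03, 0.0, 0.001]
contact_force: [-0.2, -1.7, -0.8]
opening: 0.428
finger_force: 20.0
```

```bash
python3 - <<'E'
from h import *
p=l2w(FEED,[0,-.0975,0])[0]
go((p[0],p[1],.055,FEED[2]-np.pi))
snap('wrist','w2.png')
for n in['feed_rack','bottle_blue']: print(n,[(np.round(d['position'],3).tolist(),round(d['p'],2)) for d in models.place_of('wrist',n)[:3]])
cp=cams.camera_params('wrist')
for y in(-.0975,-.0325,.0325,.0975):
  print(proj(cp,l2w(FEED,[[0,y,.005]])).round(0))
print('yellow',proj(cp,l2w(FEED,[[0,.1415,.026]])).round(0))
E
```

```text
t 6.58 tcp [0.6674 0.1888 0.1699] open 0.428 yang -1.631
T [0.0001, -0.0014, 0.1149] turn [0.0017, -0.0002, -0.0013]
feed_rack []
bottle_blue [([0.667, 0.192, 0.122], 0.78)]
[[253. 175.]]
[[253. 238.]]
[[254. 293.]]
[[254. 342.]]
yellow [[254. 388.]]
```

View pics/w2.png

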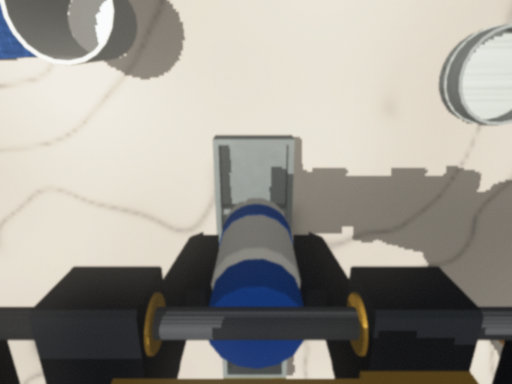

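The bottle (base band at (257,215)) hangs centred over the end pocket (outer walls at columns 214 to 294, far edge at row 137). That matches the fit, so I lower it and let go.

Call:
jog_arm(
  turn=[
    [0,0,0],
    [0,0,0],
    [0,0,0],
    [0,0,0],
    [0,0,0],
    [0,0,0],
    [0,0,0],
    [0,0,0],
    [0,0,0],
    [0,0,0],
    [0,0,0],
    [0,0,0],
    [0,0,0],
    [0,0,0],
    [0,0,0],
  ],
  translation=[
    [0,-0.001,0.02],
    [0,-0.001,0.05],
    [0,-0.001,0.08],
    [0,-0.001,0.1],
    [0,-0.001,0.108],
    [0,-0.001,0.112],
    [0,-0.001,0.114],
    [0,-0.001,0.115],
    [0,-0.001,0.115],
    [0,-0.001,0.115],
    [0,-0.001,0.115],
    [0,-0.001,0.115],
    [0,-0.001,0.09],
    [0,-0.001,0.04],
    [0,-0.001,-0.01],
  ],
  grip=[1,1,1,1,1,1,1,1,1,0.2,0.2,0.2,0.2,0.2,0.2],
)

```text
clock: 8.6
tool_pos: [0.667, 0.1916, 0.1808]
eef_rot: [1.0, -0.029, -0.0, 0.0]
contact_force: [0.2, -0.7, -0.1]
opening: 0.797
finger_force: 0.0
```

```bash
python3 - <<'E'
from h import *
snap('scene','s2.png')
for n in['bottle_blue','bottle_black']: print(n,[(np.round(d['position'],3).tolist(),round(d['p'],2)) for d in models.place_of('scene',n)[:4]])
p=l2w(FEED,[0,-.0325,0])[0]
go((.561,-.217,.18,PREPYAW),(.561,-.217,.055,PREPYAW))
E
```

```text
bottle_blue [([0.666, 0.187, 0.007], 0.76), ([0.582, -0.362, 0.0], 0.69), ([0.544, -0.41, -0.003], 0.66)]
bottle_black [([0.562, -0.22, 0.003], 0.82), ([0.467, -0.353, 0.003], 0.61)]
t 8.75 tcp [0.6694 0.1921 0.1833] open 0.802 yang -1.629
T [-0.0843, 0.4147, 0.0018] turn [-0.0042, -0.0058, 0.5727]
T [-0.0852, 0.415, 0.1267] turn [-0.0042, -0.0058, 0.5727]
```

Call:
jog_arm(
  turn=[
    [0,0,0],
    [0,0,0.08],
    [0,0,0.16],
    [0,0,0.26],
    [0,0,0.36],
    [0,0,0.46],
    [0,0,0.55],
    [0,0,0.573],
    [0,0,0.573],
    [0,0,0.573],
    [0,0,0.573],
  ],
  translation=[
    [-0.005,0.025,0],
    [-0.015,0.08,0],
    [-0.027,0.135,0],
    [-0.038,0.19,0],
    [-0.05,0.25,0],
    [-0.06,0.305,0],
    [-0.072,0.36,0],
    [-0.08,0.4,0],
    [-0.082,0.413,0],
    [-0.082,0.413,0],
    [-0.082,0.413,0],
  ],
  grip=[0,0,0,0,0,0,0,0,0,0,0],
)

```text
clock: 10.12
tool_pos: [0.5622, -0.213, 0.1793]
eef_rot: [0.951, -0.309, -0.0, -0.001]
contact_force: [-0.5, -0.5, -0.1]
opening: 0.997
finger_force: 0.0
```

```bash
python3 - <<'E'
from h import *
snap('wrist','w3.png')
for n in['bottle_black','bottle_green']: print(n,[(np.round(d['position'],3).tolist(),round(d['p'],2)) for d in models.place_of('wrist',n)[:4]])
go((.561,-.217,.055,PREPYAW))
E
```

```text
bottle_black [([0.466, -0.359, -0.003], 0.9), ([0.561, -0.214, 0.004], 0.68)]
bottle_green [([0.502, -0.169, 0.005], 0.85)]
t 10.28 tcp [ 0.5621 -0.2138  0.1796] open 1.001 yang -2.199
T [0.0011, 0.0033, 0.1246] turn [-0.0009, 0.0005, 0.003]
```

Call:
jog_arm(
  turn=[
    [0,0,0],
    [0,0,0],
    [0,0,0],
    [0,0,0],
    [0,0,0],
    [0,0,0],
    [0,0,0],
    [0,0,0],
    [0,0,0],
    [0,0,0],
    [0,0,0],
    [0,0,0],
    [0,0,0],
    [0,0,0],
    [0,0,0],
    [0,0,0],
    [0,0,0],
    [0,0,0],
  ],
  translation=[
    [0.001,0.003,0.02],
    [0.001,0.003,0.06],
    [0.001,0.003,0.1],
    [0.001,0.003,0.12],
    [0.001,0.003,0.125],
    [0.001,0.003,0.125],
    [0.001,0.003,0.125],
    [0.001,0.003,0.125],
    [0.001,0.003,0.125],
    [0.001,0.003,0.125],
    [0.001,0.003,0.125],
    [0.001,0.003,0.125],
    [0.001,0.003,0.115],
    [0.001,0.003,0.08],
    [0.001,0.003,0.035],
    [0.001,0.003,0],
    [0.001,0.003,0],
    [0.001,0.003,0],
  ],
  grip=[0,0,0,0,0,0,1,1,1,1,1,1,1,1,1,1,1,1],
)

```text
clock: 12.52
tool_pos: [0.5598, -0.2185, 0.1793]
eef_rot: [0.951, -0.31, -0.001, -0.0]
contact_force: [-0.6, 0.2, -1.3]
opening: 0.419
finger_force: 20.0
```

```bash
python3 - <<'E'
from h import *
p=l2w(FEED,[0,-.0325,0])[0]
go((p[0],p[1],.17,FEED[2]-np.pi))
E
```

```text
t 12.53 tcp [ 0.5598 -0.2185  0.1793] open 0.419 yang -2.202
T [-0.2086, -0.3582, 0.0094] turn [-0.0001, 0.0013, -0.5726]
```

Call:
jog_arm(
  turn=[
    [0,0,0],
    [0,0,-0.05],
    [0,0,-0.13],
    [0,0,-0.22],
    [0,0,-0.31],
    [0,0,-0.4],
    [0,0,-0.49],
    [0,0,-0.55],
    [0,0,-0.573],
    [0,0,-0.573],
    [0,0,-0.573],
    [0,0,-0.573],
  ],
  translation=[
    [-0.01,-0.02,0],
    [-0.035,-0.06,0],
    [-0.06,-0.105,0],
    [-0.085,-0.15,0],
    [-0.115,-0.2,0],
    [-0.145,-0.25,0],
    [-0.175,-0.3,0],
    [-0.195,-0.335,0],
    [-0.206,-0.353,0.005],
    [-0.209,-0.358,0.009],
    [-0.209,-0.358,0.009],
    [-0.209,-0.358,0.009],
  ],
  grip=[1,1,1,1,1,1,1,1,1,1,1,1],
)

```text
clock: 14.02
tool_pos: [0.6032, 0.1908, 0.1706]
eef_rot: [1.0, -0.031, -0.0, 0.001]
contact_force: [-0.4, 0.6, -1.0]
opening: 0.421
finger_force: 20.0
```

```bash
python3 - <<'E'
from h import *
snap('wrist','w4.png')
for n in['bottle_black','bottle_blue']: print(n,[(np.round(d['position'],3).tolist(),round(d['p'],2)) for d in models.place_of('wrist',n)[:4]])
p=l2w(FEED,[0,-.0325,0])[0]
go((p[0],p[1],.055,FEED[2]-np.pi))
E
```

```text
bottle_black [([0.601, 0.194, 0.122], 0.95)]
bottle_blue [([0.668, 0.194, 0.005], 0.65)]
t 14.18 tcp [0.6032 0.1921 0.171 ] open 0.424 yang -1.631
T [-0.0007, -0.0018, 0.116] turn [0.0006, -0.0004, -0.0017]
```

Call:
jog_arm(
  turn=[
    [0,0,0],
    [0,0,0],
    [0,0,0],
    [0,0,0],
    [0,0,0],
    [0,0,0],
    [0,0,0],
    [0,0,0],
    [0,0,0],
    [0,0,0],
    [0,0,0],
    [0,0,0],
    [0,0,0],
    [0,0,0],
    [0,0,0],
    [0,0,0],
    [0,0,0],
  ],
  translation=[
    [0,-0.002,0.02],
    [0,-0.002,0.05],
    [0,-0.002,0.08],
    [0,-0.002,0.1],
    [0,-0.002,0.108],
    [0,-0.002,0.112],
    [0,-0.002,0.114],
    [0,-0.002,0.115],
    [0,-0.002,0.115],
    [0,-0.002,0.115],
    [0,-0.002,0.115],
    [0,-0.002,0.115],
    [0,-0.002,0.09],
    [0,-0.002,0.04],
    [0,-0.002,-0.01],
    [0,-0.002,-0.01],
    [0,-0.002,-0.01],
  ],
  grip=[1,1,1,1,1,1,1,1,1,0.2,0.2,0.2,0.2,0.2,0.2,0.2,0.2],
)

```text
clock: 16.3
tool_pos: [0.6025, 0.1954, 0.1802]
eef_rot: [1.0, -0.029, -0.0, 0.0]
contact_force: [-0.4, 0.2, 0.3]
opening: 0.798
finger_force: 0.0
```

```bash
python3 - <<'E'
from h import *
go((.502,-.171,.18,PREPYAW))
snap('scene','s3.png')
for n in['bottle_blue','bottle_black','bottle_green']: print(n,[(np.round(d['position'],3).tolist(),round(d['p'],2)) for d in models.place_of('scene',n)[:4]])
E
```

```text
t 16.3 tcp [0.6025 0.1954 0.1802] open 0.798 yang -1.629
T [-0.079, 0.3716, 0.0004] turn [0.0006, 0.0008, 0.573]
bottle_blue [([0.538, -0.41, -0.001], 0.95), ([0.583, -0.361, 0.001], 0.93), ([0.666, 0.188, 0.006], 0.81)]
bottle_black [([0.469, -0.356, 0.004], 0.65), ([0.601, 0.193, 0.002], 0.61)]
bottle_green [([0.502, -0.174, 0.002], 0.55), ([0.664, 0.189, 0.008], 0.52)]
```

Call:
jog_arm(
  turn=[
    [0,0,0],
    [0,0,0.08],
    [0,0,0.17],
    [0,0,0.27],
    [0,0,0.37],
    [0,0,0.47],
    [0,0,0.55],
    [0,0,0.573],
    [0,0,0.573],
    [0,0,0.573],
    [0,0,0.573],
  ],
  translation=[
    [-0.005,0.025,0],
    [-0.017,0.08,0],
    [-0.028,0.13,0],
    [-0.039,0.185,0],
    [-0.051,0.24,0],
    [-0.062,0.295,0],
    [-0.073,0.34,0],
    [-0.078,0.367,0],
    [-0.079,0.371,0],
    [-0.079,0.371,0],
    [-0.079,0.371,0],
  ],
  grip=[0,0,0,0,0,0,0,0,0,0,0],
)

```text
clock: 17.88
tool_pos: [0.5032, -0.1683, 0.1805]
eef_rot: [0.951, -0.309, -0.0, -0.001]
contact_force: [0.6, -0.5, -0.5]
opening: 0.996
finger_force: 0.0
```

```bash
python3 - <<'E'
from h import *
snap('wrist','w5.png')
for n in['bottle_green','bottle_red']: print(n,[(np.round(d['position'],3).tolist(),round(d['p'],2)) for d in models.place_of('wrist',n)[:4]])
go((.502,-.172,.055,PREPYAW))
E
```

```text
bottle_green [([0.499, -0.17, 0.001], 0.82)]
bottle_red [([0.451, -0.144, 0.01], 0.55)]
t 18.02 tcp [ 0.503  -0.169   0.1807] open 1.0 yang -2.2
T [0.0009, 0.0031, 0.1257] turn [-0.0005, 0.0002, 0.0022]
```

Call:
jog_arm(
  turn=[
    [0,0,0],
    [0,0,0],
    [0,0,0],
    [0,0,0],
    [0,0,0],
    [0,0,0],
    [0,0,0],
    [0,0,0],
    [0,0,0],
    [0,0,0],
    [0,0,0],
    [0,0,0],
    [0,0,0],
    [0,0,0],
    [0,0,0],
    [0,0,0],
    [0,0,0],
    [0,0,0],
  ],
  translation=[
    [0,0.003,0.02],
    [0,0.003,0.06],
    [0,0.003,0.1],
    [0,0.003,0.12],
    [0,0.003,0.125],
    [0,0.003,0.125],
    [0,0.003,0.125],
    [0,0.003,0.125],
    [0,0.003,0.125],
    [0,0.003,0.125],
    [0,0.003,0.125],
    [0,0.003,0.125],
    [0,0.003,0.115],
    [0,0.003,0.08],
    [0,0.003,0.035],
    [0,0.003,0],
    [0,0.003,0],
    [0,0.003,0],
  ],
  grip=[0,0,0,0,0,0,1,1,1,1,1,1,1,1,1,1,1,1],
)

```text
clock: 20.27
tool_pos: [0.5003, -0.1724, 0.1804]
eef_rot: [0.951, -0.31, -0.0, -0.0]
contact_force: [0.7, 0.7, -1.3]
opening: 0.422
finger_force: 20.0
```

```bash
python3 - <<'E'
from h import *
p=l2w(FEED,[0,.0325,0])[0]
go((p[0],p[1],.17,FEED[2]-np.pi))
E
```

```text
t 20.27 tcp [ 0.5003 -0.1724  0.1804] open 0.422 yang -2.202
T [-0.1881, -0.3208, 0.0105] turn [-0.0001, 0.0009, -0.5725]
```

Call:
jog_arm(
  turn=[
    [0,0,0],
    [0,0,-0.06],
    [0,0,-0.15],
    [0,0,-0.25],
    [0,0,-0.35],
    [0,0,-0.45],
    [0,0,-0.53],
    [0,0,-0.573],
    [0,0,-0.573],
    [0,0,-0.573],
    [0,0,-0.573],
  ],
  translation=[
    [-0.01,-0.02,0],
    [-0.035,-0.06,0],
    [-0.06,-0.105,0],
    [-0.09,-0.155,0],
    [-0.12,-0.205,0],
    [-0.15,-0.255,0],
    [-0.175,-0.298,0],
    [-0.185,-0.317,0.005],
    [-0.188,-0.321,0.01],
    [-0.188,-0.321,0.01],
    [-0.188,-0.321,0.01],
  ],
  grip=[1,1,1,1,1,1,1,1,1,1,1],
)

```text
clock: 21.65
tool_pos: [0.5386, 0.1947, 0.1706]
eef_rot: [1.0, -0.031, -0.0, 0.001]
contact_force: [-0.5, -0.2, -0.8]
opening: 0.423
finger_force: 20.0
```

```bash
python3 - <<'E'
from h import *
snap('wrist','w6.png')
for n in['bottle_green','bottle_black']: print(n,[(np.round(d['position'],3).tolist(),round(d['p'],2)) for d in models.place_of('wrist',n)[:4]])
p=l2w(FEED,[0,.0325,0])[0]
go((p[0],p[1],.055,FEED[2]-np.pi))
E
```

```text
bottle_green [([0.537, 0.199, 0.117], 0.62)]
bottle_black [([0.604, 0.199, 0.004], 0.92)]
t 21.8 tcp [0.5388 0.196  0.171 ] open 0.423 yang -1.631
T [-0.0011, -0.0016, 0.116] turn [0.0005, -0.0004, -0.0019]
```

Call:
jog_arm(
  turn=[
    [0,0,0],
    [0,0,0],
    [0,0,0],
    [0,0,0],
    [0,0,0],
    [0,0,0],
    [0,0,0],
    [0,0,0],
    [0,0,0],
    [0,0,0],
    [0,0,0],
    [0,0,0],
    [0,0,0],
    [0,0,0],
    [0,0,0],
    [0,0,0],
    [0,0,0],
  ],
  translation=[
    [-0.001,-0.002,0.02],
    [-0.001,-0.002,0.05],
    [-0.001,-0.002,0.08],
    [-0.001,-0.002,0.1],
    [-0.001,-0.002,0.108],
    [-0.001,-0.002,0.112],
    [-0.001,-0.002,0.114],
    [-0.001,-0.002,0.115],
    [-0.001,-0.002,0.115],
    [-0.001,-0.002,0.115],
    [-0.001,-0.002,0.115],
    [-0.001,-0.002,0.115],
    [-0.001,-0.002,0.09],
    [-0.001,-0.002,0.04],
    [-0.001,-0.002,-0.01],
    [-0.001,-0.002,-0.01],
    [-0.001,-0.002,-0.01],
  ],
  grip=[1,1,1,1,1,1,1,1,1,0.2,0.2,0.2,0.2,0.2,0.2,0.2,0.2],
)

```text
clock: 23.92
tool_pos: [0.5371, 0.1994, 0.1804]
eef_rot: [1.0, -0.029, -0.0, 0.0]
contact_force: [0.3, -0.1, -0.5]
opening: 0.798
finger_force: 0.0
```

```bash
python3 - <<'E'
from h import *
go((.451,-.146,.18,PREPYAW))
snap('scene','s4.png')
for n in['bottle_black','bottle_green','bottle_red']: print(n,[(np.round(d['position'],3).tolist(),round(d['p'],2)) for d in models.place_of('scene',n)[:4]])
E
```

```text
t 23.93 tcp [0.5371 0.1994 0.1804] open 0.798 yang -1.629
T [-0.0659, 0.3498, 0.0005] turn [0.0005, 0.0006, 0.5731]
bottle_black [([0.47, -0.354, 0.006], 0.59)]
bottle_green [([0.539, 0.2, -0.001], 0.55)]
bottle_red [([0.529, -0.192, -0.002], 0.26)]
```

Call:
jog_arm(
  turn=[
    [0,0,0],
    [0,0,0.08],
    [0,0,0.17],
    [0,0,0.27],
    [0,0,0.37],
    [0,0,0.47],
    [0,0,0.55],
    [0,0,0.573],
    [0,0,0.573],
    [0,0,0.573],
    [0,0,0.573],
  ],
  translation=[
    [-0.005,0.025,0],
    [-0.014,0.075,0],
    [-0.023,0.125,0],
    [-0.033,0.175,0],
    [-0.043,0.23,0],
    [-0.053,0.28,0],
    [-0.061,0.325,0],
    [-0.065,0.346,0],
    [-0.066,0.35,0],
    [-0.066,0.35,0],
    [-0.066,0.35,0],
  ],
  grip=[0,0,0,0,0,0,0,0,0,0,0],
)

```text
clock: 25.5
tool_pos: [0.4518, -0.1446, 0.1805]
eef_rot: [0.951, -0.309, -0.0, -0.0]
contact_force: [-0.4, -0.1, -0.6]
opening: 1.001
finger_force: 0.0
```

```bash
python3 - <<'E'
from h import *
snap('wrist','w7.png')
for n in['bottle_red','tag_red']: print(n,[(np.round(d['position'],3).tolist(),round(d['p'],2)) for d in models.place_of('wrist',n)[:4]])
go((.451,-.146,.055,PREPYAW))
E
```

```text
bottle_red [([0.454, -0.146, 0.007], 0.7)]
tag_red [([0.476, -0.101, 0.006], 0.56)]
t 25.65 tcp [ 0.4517 -0.1452  0.1807] open 0.997 yang -2.2
T [-0.0, 0.0011, 0.1257] turn [-0.0003, 0.0001, 0.0018]
```

View pics/w7.png

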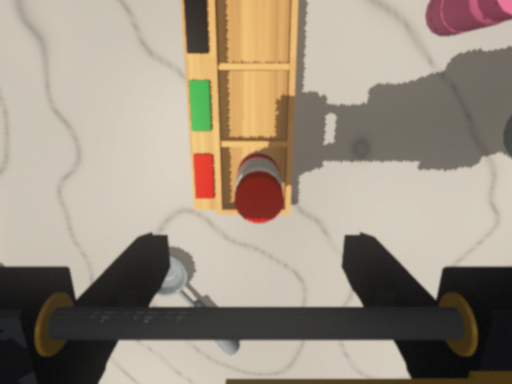

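Only red is left in the prep rack, lid at (259,195) beside its red tag (204,175). The fingers have room on both sides.

Call:
jog_arm(
  turn=[
    [0,0,0],
    [0,0,0],
    [0,0,0],
    [0,0,0],
    [0,0,0],
    [0,0,0],
    [0,0,0],
    [0,0,0],
    [0,0,0],
    [0,0,0],
    [0,0,0],
    [0,0,0],
    [0,0,0],
    [0,0,0],
    [0,0,0],
    [0,0,0],
    [0,0,0],
    [0,0,0],
  ],
  translation=[
    [0.001,0.001,0.02],
    [0.001,0.001,0.06],
    [0.001,0.001,0.1],
    [0.001,0.001,0.12],
    [0.001,0.001,0.125],
    [0.001,0.001,0.125],
    [0.001,0.001,0.125],
    [0.001,0.001,0.125],
    [0.001,0.001,0.125],
    [0.001,0.001,0.125],
    [0.001,0.001,0.125],
    [0.001,0.001,0.125],
    [0.001,0.001,0.115],
    [0.001,0.001,0.08],
    [0.001,0.001,0.035],
    [0.001,0.001,0],
    [0.001,0.001,0],
    [0.001,0.001,0],
  ],
  grip=[0,0,0,0,0,0,1,1,1,1,1,1,1,1,1,1,1,1],
)

```text
clock: 27.9
tool_pos: [0.4511, -0.1472, 0.1803]
eef_rot: [0.951, -0.31, -0.0, -0.0]
contact_force: [0.6, -0.3, -1.4]
opening: 0.417
finger_force: 20.0
```

```bash
python3 - <<'E'
from h import *
p=l2w(FEED,[0,.0975,0])[0]
go((p[0],p[1],.17,FEED[2]-np.pi))
E
```

```text
t 27.9 tcp [ 0.4511 -0.1472  0.1803] open 0.417 yang -2.202
T [-0.188, -0.2944, 0.0104] turn [-0.0, 0.001, -0.5724]
```

Call:
jog_arm(
  turn=[
    [0,0,0],
    [0,0,-0.06],
    [0,0,-0.15],
    [0,0,-0.25],
    [0,0,-0.35],
    [0,0,-0.45],
    [0,0,-0.53],
    [0,0,-0.573],
    [0,0,-0.573],
    [0,0,-0.573],
    [0,0,-0.573],
  ],
  translation=[
    [-0.01,-0.018,0],
    [-0.035,-0.055,0],
    [-0.06,-0.095,0],
    [-0.09,-0.14,0],
    [-0.12,-0.188,0],
    [-0.15,-0.235,0],
    [-0.175,-0.275,0],
    [-0.185,-0.29,0.005],
    [-0.188,-0.295,0.01],
    [-0.188,-0.295,0.01],
    [-0.188,-0.295,0.01],
  ],
  grip=[1,1,1,1,1,1,1,1,1,1,1],
)

```text
clock: 29.28
tool_pos: [0.4739, 0.1994, 0.1705]
eef_rot: [1.0, -0.031, -0.0, 0.001]
contact_force: [0.2, 0.2, -0.8]
opening: 0.425
finger_force: 20.0
```

```bash
python3 - <<'E'
from h import *
snap('wrist','w8.png')
for n in['bottle_red','bottle_green']: print(n,[(np.round(d['position'],3).tolist(),round(d['p'],2)) for d in models.place_of('wrist',n)[:4]])
p=l2w(FEED,[0,.0975,0])[0]
go((p[0],p[1],.055,FEED[2]-np.pi))
E
```

```text
bottle_red [([0.474, 0.197, 0.121], 0.84)]
bottle_green [([0.539, 0.203, 0.002], 0.97)]
t 29.43 tcp [0.4741 0.2004 0.1709] open 0.428 yang -1.631
T [-0.0013, -0.001, 0.1159] turn [0.0004, -0.0003, -0.0017]
```

Call:
jog_arm(
  turn=[
    [0,0,0],
    [0,0,0],
    [0,0,0],
    [0,0,0],
    [0,0,0],
    [0,0,0],
    [0,0,0],
    [0,0,0],
    [0,0,0],
    [0,0,0],
    [0,0,0],
    [0,0,0],
    [0,0,0],
    [0,0,0],
    [0,0,0],
    [0,0,0],
    [0,0,0],
    [0,0,0],
    [0,0,0],
  ],
  translation=[
    [-0.001,-0.001,0.02],
    [-0.001,-0.001,0.05],
    [-0.001,-0.001,0.08],
    [-0.001,-0.001,0.1],
    [-0.001,-0.001,0.108],
    [-0.001,-0.001,0.112],
    [-0.001,-0.001,0.114],
    [-0.001,-0.001,0.115],
    [-0.001,-0.001,0.115],
    [-0.001,-0.001,0.115],
    [-0.001,-0.001,0.115],
    [-0.001,-0.001,0.115],
    [-0.001,-0.001,0.09],
    [-0.001,-0.001,0.04],
    [-0.001,-0.001,-0.01],
    [-0.001,0.05,-0.05],
    [-0.001,0.1,-0.08],
    [-0.001,0.12,-0.08],
    [-0.001,0.12,-0.08],
  ],
  grip=[1,1,1,1,1,1,1,1,1,0.2,0.2,0.2,0.2,0.2,0.2,0.2,0.2,0.2,0.2],
)

```text
clock: 31.8
tool_pos: [0.4657, 0.0802, 0.2512]
eef_rot: [1.0, -0.031, 0.0, 0.0]
contact_force: [-0.1, 0.4, 0.5]
opening: 0.803
finger_force: 0.0
```

```bash
python3 - <<'E'
from h import *
a=snap('scene','s5.png')
for c in('scene','side'):
  if c=='side': b=snap('side','b5.png')
  for n in['bottle_blue','bottle_black','bottle_green','bottle_red']:
    D=[d for d in models.place_of(c,n) if d['position'][1]>.1]
    for d in D[:2]:
      q=np.array(d['position'])-[*FEED[:2],0]; print(c,n,R.from_euler('z',-FEED[2]).apply(q).round(3),round(d['p'],2))
v=cv2.resize(np.hstack([a[80:220,240:440],b[200:340,85:285]]),None,fx=2,fy=2)
cv2.imwrite('pics/f.png',v[:,:,::-1]); print(r.get_state()['clock'])
E
```

```text
scene bottle_blue [-0.004 -0.093  0.009] 0.97
scene bottle_black [-0.003 -0.031  0.003] 0.86
scene bottle_green [0.005 0.031 0.001] 0.64
scene bottle_red [0.001 0.101 0.003] 0.92
side bottle_blue [-0.001 -0.099  0.009] 0.7
side bottle_black [ 0.    -0.031  0.004] 0.6
side bottle_green [0.008 0.031 0.006] 0.61
side bottle_red [-0.003  0.097  0.007] 0.65
side bottle_red [-0.002  0.003 -0.002] 0.51
32.3
```

View pics/f.png

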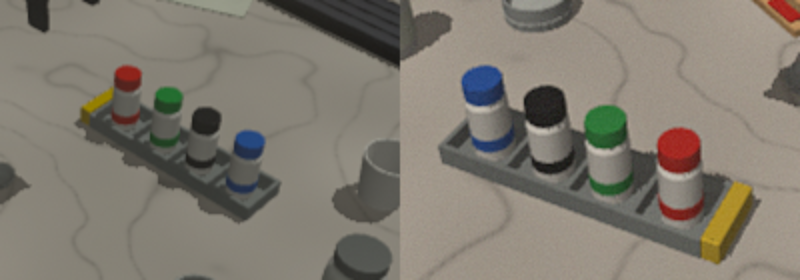

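All four bottles stand upright, one per pocket: red (127,95) next to the yellow end, then green, black, and blue (246,160) farthest. The measured x and y offsets are within 8 mm of the pocket centres, and the gripper is clear.

```bash
python3 -c "
from plant import r
print(r.finish_job())"
```

```text
the job is handed in; nothing more can be done
None
```

The job is handed in at about 32 s of the 102 s: all four bottles stand upright and released in the feed rack in reverse order, by camera within about 8 mm of their pocket centres; the hand-in returned no verdict.

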